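# Emboss a card in the desk press and hold the impression

## Robot

A 6-joint arm with a two-finger parallel gripper is mounted at the origin on a cart in front of the work surface, level with it; the furniture and walls round the work are solid. World frame = base frame: x ahead of the robot, y to its left, z up, the work surface at z = 0. Lengths are in m, angles in degrees, forces in N, time in s.
With the tool pointing down it reaches from about 0.4 to 0.825 m from the base axis. Payload 7 kg.
Tool frame: the origin (TCP) lies midway between the tips of the shut fingers; the grasp point (between the pads) lies 19 mm behind it; z points along the fingers, y is the line along which they close (so a half turn about z gives the same grasp; the last joint's range is limited). The gripper opens to 88 mm and grips with 3 to 60 N. Pads are 19 mm wide; open, the fingers measure 130 mm over their backs; the gripper's body (78 mm by 193 mm) begins 47 mm behind the grasp point.
Start: joints at [81.824, 20.546, 0.682, 0, -70.136, -16.507], TCP at [0.282, 0.613, 0.227] pointing down, gripper open.
Joint ranges: [-176.03, 176.03], [-82.01, 121.73], [-58.28, 71.71], [-173.87, 95.51], [-174.79, -0.11], [-173.66, 173.66]. Speed limits (degrees/s): [136.94, 136.94, 172.46, 180, 180, 180].

## Interface

Orientations are given as [roll, pitch, yaw] about the fixed x, y, z axes, in that order (R = Rz(yaw) Ry(pitch) Rx(roll)).
In Python, from plant import ctrl gives the robot as it stands. The module is installed in compiled form; this text tells all that it offers.
- The arm moves only by the tool play_rows, never from a script. Its argument "commands" is a list that holds one entry, the list of rows, each a list of 7 numbers: the turn, a rotation vector about the tool's x, y, z in rad, then the shift along the tool's x, y, z in cm, then the finger opening in cm, from 0 to 8.76. In form: [[[ax, ay, az, x, y, z, grip], ...]]. A call has 1 to 8 rows; each row is the pose to reach, as a shift and turn from the pose commanded when the call began, along the tool's axes at that moment; what a row does not reach only later rows make up. A row lasts 1/12 s, in which the tool goes at most 41.7 mm and 7.16 degrees, less where a joint would pass 70% of its speed; a pose out of reach is approached as far as the arm can. A call with a gripper value outside its range is refused whole. The fingers move at their own pace and stop on an object; the grip force is fixed at half the most. Time passes only in rows, so rows that repeat a pose let the fingers close. It gives the time, the measured TCP pose, the force, the opening and the grip force at its end, in the units of the state.
- ctrl.get_obs(): the state, without advancing time (a new reading comes with each control period).
- ctrl.snapshot(name): name is "side" or "top"; returns a dict with "color" (480x640x3 uint8, red, green, blue), "camera_matrix" (3x3 intrinsics, pixels), "k1" (the pictures are not rectified: a ray, as slopes to the right and down, at radius r is drawn at 1 + k1 r^2 times it, then the intrinsics apply), "origin" and "rotation" of the camera in the world. Camera axes: x right, y down, z forward; pixel columns grow to the right and rows downward; lengths in m; the calibration is good to about 2 mm. A picture is of the moment at which its call begins. There is no depth.
- ctrl.close_job(): hands the job in; it is judged then, once.
Trained networks look in a picture, given as the dict that the camera call returned (one of the last four; its "shot" number tells which), for a name from the list of things; names that differ only in an ending like _2 or _b are one class to them, and where a whole thing is asked for, a point or a joint stands for the part that bears it (a point fixed in the world has none). Each returns a list of dicts, best first, with "conf" (0 to 1); they miss things now and then, are a little off and sometimes report something else, mostly with a low value. They report only what shows in the picture. A call takes as long as a camera call. They do not tell look-alikes from the thing itself.
- ctrl.find_in(picture, name): "bbox" ([left, top, width, height] in pixels, round what is visible of it).
The state is a dict: "clock": time; "joint_pos": joint angles; "qvel": joint speeds; "tau": joint torques, N m; "tool_pos": TCP position; "orientation": TCP orientation; "force": force on the tool from outside, world axes, zero at the start; "moment": the same for the moment, N m; "opening": finger opening in m; "gripper_force": force on a finger pad.
Only numpy, scipy, OpenCV 4.12 (cv2) and the standard library are available. Lean on these libraries where they do the work, as an engineer would, in place of code of your own. Each camera call takes 0.05 s, during which the arm holds its last target. There are 200 camera calls.

## Task

Emboss the cream card that lies ready in the desk embossing press: first swing the raised keeper bar down over the card until it snaps shut, then push the press lever down past its first two clicks to the third, where the brass die bears on the card, and keep holding it there against its spring - the program finishes while the robot is still holding the lever down. Do not bring the die down before the bar is shut, do not let the card slip, and leave the mug, the glue stick and the stack of spare cards where they are.

Things in the scene. Friction and masses are not known exactly. Their poses are not given: they have to be found in the camera images.
- press: dark blue-green desk embossing press, fixed. Origin: centre of its underside; x points from its open front to its rear, y to its left. Base 200 x 150 mm, bed top 28 mm up. Head 56 mm wide, x -39 to +96 mm, 110 mm high; plunger on its right 146 mm. Catch post 16 x 18 mm, 51 mm high, at x -38, y +62 mm. (Far right, y below -0.25: a framed picture 0.32 m high near x 0.55 and a tall hutch behind it)
- keeper (a joint): keeper bar angle, rad: 0 = shut, level across the card and snapped under its spring catch; grows as the bar is raised (0.6 to 1.05 at the start, stop 1.25). Hinge axis along the press's x, on the bed's right; the shut bar points along the press's +y. It stays where it is left. The catch resists from 0.09 to 0.04 (about 5 N at the tab), then pulls the bar home to 0
- keeper_hinge (a point): point on the keeper bar's hinge axis, in the middle of the bar's width, 38 mm above the desk
- keeper_tab (a point): middle of the upper face of the red finger tab (28 x 32 mm, 8 mm thick) at the free end of the keeper bar, 168 mm from the hinge axis; push it down on this face. The bar is a steel strip 13 mm wide. Shut, this face is 40 mm above the desk and the tab overhangs the left side of the press
- lever_turn (a joint): press lever angle, rad: 0 = up at rest (arm 0.6 rad above level), grows as its grip is pressed down; stop at 0.90. First click at 0.29, second at 0.56, third (the last) from 0.78 to the stop; humps at 0.155, 0.425, 0.695. A spring returns it to 0 from every click: 4 to 8 N down on the grip moves it at first, about 10 N holds it at the third. The die meets the card at 0.60
- lever_grip (a point): black round hand grip at the end of the lever, 24 mm thick, 72 mm long, lying level along the press's y, on the press's right. This point: its centre. Moves on an arc of 115 mm radius about the lever shaft, from 145 mm above the desk at rest to 51 mm at the third click; free all round except for the lever arm at its inner (left) end, 36 to 45 mm from its centre
- lever: press lever with its grip. Origin: on the lever's shaft axis (which runs along the press's y axis), on the press's right side, 74 mm to the left of the grip's centre, 80 mm above the desk; it turns with the lever. At each click its arm covers a white dot on a black plate behind it
- die: round brass die, 28 mm across, under the press head on a sprung ram that the lever drives down 18 mm to the card. Origin: centre of its lower face
- card: cream card 84 x 104 x 2 mm lying loose on the press bed under the die and the keeper bar. Origin: centre of its underside
- mug: white mug with dark dots, 82 mm across, 91 mm high, standing near the press; not needed. Origin: centre of its underside
- card_stack: neat stack of spare cream cards 84 x 104 x 18 mm on the desk left of the press; not needed. Origin: centre of its underside
- glue: white glue stick standing upright, 28 mm across, 91 mm high, on the desk left of the press; not needed. Origin: centre of its underside
Mind the look-alikes: they are no part of the job. Several things have the shape of the card; the one meant has the colours described above.

How it is judged (in metres and radians):
On the way, in this order (a step that is already met when the one before it is completed fails the run):
1. the keeper bar is snapped shut over the card (value of joint keeper below 0.025 rad), for 0.2 s.
2. the lever is held down at its third click, with the die bearing on the card (value of joint lever_turn above 0.74 rad and contact force between die and card above 4 N and value of joint keeper below 0.025 rad), for 0.5 s.
At the end, for the whole second after the job is handed in: Through the last second the keeper bar is shut (below 0.025 rad), the fingers hold the lever at its third click (over 3 N, above 0.74 rad), the die presses the card by over 4 N; card slipped under 5 mm, mug, glue stick and spare cards moved under 20 mm and upright (all of step 2 and contact force between the fingers and lever above 3 N and distance of card from where it was at the start of the episode below 0.005 m and distance of each of mug, card_stack, glue from where it was at the start of the episode below 0.02 m and angle between each of mug, glue's own z axis and vertical below 0.2 rad); the arm keeps its last pose, push and grip.
It fails at once if the lever is pressed (beyond 0.35 rad, past its first click) while the keeper bar is not shut (value of joint lever_turn above 0.35 rad and value of joint keeper above 0.035 rad).
It fails at once if the card slips 5 mm or more (distance of card from where it was at the start of the episode above 0.005 m).
It fails at once if the mug, the glue stick or the spare cards are pushed 20 mm or more (distance of any of mug, card_stack, glue from where it was at the start of the episode above 0.02 m).
It also fails if it takes over 51 s, if anything falls off the work surface, if the arm or the gripper's body presses on something with over 40 N, if the wrist force passes 120 N, or if a joint passes its speed limit or range.

## Working session

There is one attempt and no reset: what is moved stays moved. The work goes in short steps, Python scripts to look and compute and a tool call to move; the robot and the scene stay as the last step left them, time stands still between calls to the robot, and variables do not carry over. Pictures are saved under pics/ and viewed, at most 10 in all, crops included, and the job is handed in when it is done.

Besides the shell and the picture viewer there is one more tool, called after "Request:" as name(argument=value, ...) on one line, values as JSON. play_rows: Moves the arm, as the interface text tells. Its arguments: {"type":"object","properties":{"commands":{"type":"array","items":{"type":"array","items":{"type":"array","items":{"type":"number"}}}}},"required":["commands"]}

```bash
mkdir -p pics; cat > h.py <<'E'
import numpy as np, cv2
from plant import ctrl
def ray(p,uv):
    K=np.array(p["camera_matrix"]);k=p["k1"]
    d=np.linalg.inv(K)@[uv[0],uv[1],1.];s=d[:2].copy();r=s.copy()
    for _ in range(30): r=s/(1+k*(r@r))
    R=np.array(p["rotation"]);v=R@[r[0],r[1],1.]
    return np.array(p["origin"]),v/np.linalg.norm(v)
def proj(p,X):
    R=np.array(p["rotation"]);c=R.T@(np.array(X)-p["origin"]);r=c[:2]/c[2];r=r*(1+p["k1"]*(r@r))
    K=np.array(p["camera_matrix"]);return (K@[r[0],r[1],1])[:2]
def atz(p,uv,z):
    o,v=ray(p,uv);return o+v*(z-o[2])/v[2]
def tri(a,b):
    A=0;B=0
    for o,v in (a,b):
        M=np.eye(3)-np.outer(v,v);A=A+M;B=B+M@o
    X=np.linalg.solve(A,B);return X,[np.linalg.norm((np.eye(3)-np.outer(v,v))@(X-o)) for o,v in (a,b)]
E
python3 - <<'E'
from h import *
np.set_printoptions(precision=3,suppress=True)
for n in("side","top"):
    p=ctrl.snapshot(n);cv2.imwrite(f"pics/{n}0.png",p["color"][:,:,::-1])
    print(n,p["camera_matrix"],p["k1"],p["origin"],p["rotation"])
    for t in["press","keeper","keeper_hinge","keeper_tab","lever","lever_grip","die","card","mug","card_stack","glue"]:
        print(t,[(np.round(d["bbox"]).tolist(),round(d["conf"],2)) for d in ctrl.find_in(p,t)[:3]])
print(ctrl.get_obs())
E
```

```text
side [[518.32    0.    320.591]
 [  0.    518.32  242.285]
 [  0.      0.      1.   ]] -0.01634095828364627 [ 0.572 -0.766  0.591] [-115.594    1.298    0.717]
press [([275.0, 218.0, 110.0, 113.0], 0.58)]
keeper [([287.0, 221.0, 23.0, 92.0], 0.78)]
keeper_hinge [([272.0, 240.0, 38.0, 27.0], 0.28)]
keeper_tab [([288.0, 220.0, 22.0, 92.0], 0.85)]
lever []
lever_grip [([306.0, 260.0, 70.0, 33.0], 0.66)]
die [([321.0, 220.0, 38.0, 33.0], 0.53)]
card [([266.0, 358.0, 38.0, 49.0], 0.9), ([290.0, 285.0, 48.0, 25.0], 0.59)]
mug [([321.0, 220.0, 39.0, 34.0], 0.62)]
card_stack [([273.0, 240.0, 38.0, 27.0], 0.94), ([307.0, 261.0, 65.0, 37.0], 0.7)]
glue []
top [[433.597   0.    313.455]
 [  0.    433.597 241.108]
 [  0.      0.      1.   ]] -0.0901647159320255 [0.405 0.203 0.935] [-169.555    0.393  -90.558]
press [([350.0, 198.0, 80.0, 60.0], 0.65), ([292.0, 194.0, 131.0, 106.0], 0.62)]
keeper [([310.0, 262.0, 67.0, 15.0], 0.59)]
keeper_hinge [([292.0, 192.0, 136.0, 108.0], 0.63)]
keeper_tab [([313.0, 260.0, 63.0, 18.0], 0.93)]
lever [([351.0, 197.0, 79.0, 56.0], 0.74)]
lever_grip [([348.0, 202.0, 80.0, 56.0], 0.81)]
die []
card [([308.0, 235.0, 55.0, 49.0], 0.9)]
mug [([210.0, 207.0, 55.0, 46.0], 0.81)]
card_stack [([200.0, 270.0, 59.0, 49.0], 0.56), ([311.0, 262.0, 65.0, 16.0], 0.37)]
glue [([190.0, 254.0, 21.0, 16.0], 0.84)]
{'clock': 1.2, 'joint_pos': array([ 81.824,  20.548,   0.682,   0.004, -70.136, -16.509]), 'qvel': array([ 0.073, -0.011, -0.055, -0.041,  0.142,  0.114]), 'tau': array([ -0.   , -58.24 ,  29.33 ,   7.002,   0.012,  -0.   ]), 'tool_pos': array([0.282, 0.613, 0.227]), 'orientation': array([179.998,  -0.004, -24.684]), 'force': array([-0.02 , -0.026,  0.485]), 'moment': array([-0.002, -0.027, -0.041]), 'gripper_force': 0.0, 'opening': 0.08749483294336356}
```

```bash
sed -i 's/np.array(p\["rotation"\])/Rm(p)/' h.py; cat >> h.py <<'E'
from scipy.spatial.transform import Rotation as Ro
def Rm(p): return Ro.from_euler("xyz",p["rotation"],degrees=True).as_matrix()
E
python3 - <<'E'
import cv2
a=cv2.imread("pics/side0.png");cv2.imwrite("pics/side0c.png",cv2.resize(a[190:430,230:550],None,fx=2.5,fy=2.5,interpolation=2))
a=cv2.imread("pics/top0.png");cv2.imwrite("pics/top0c.png",cv2.resize(a[160:360,180:447],None,fx=3,fy=3,interpolation=2)[:600,:800])
E
```

```text
(no output)
```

View pics/side0c.png

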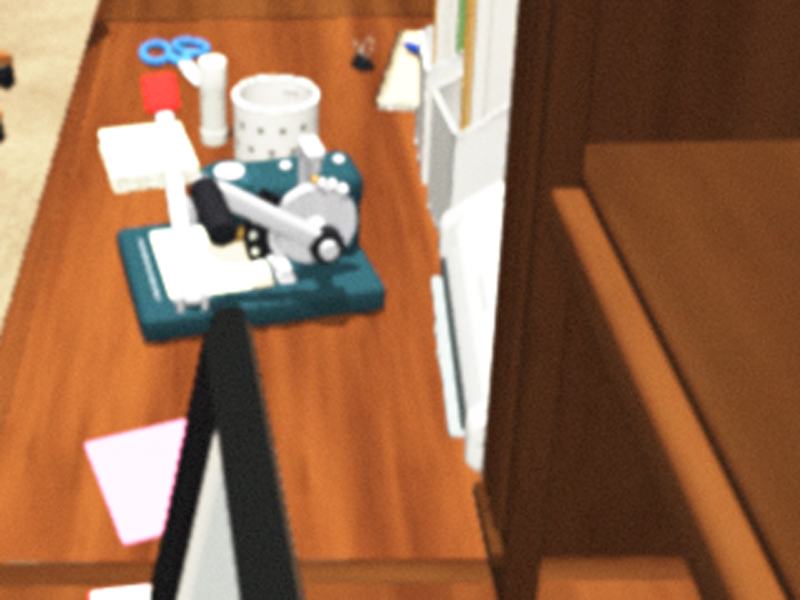

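View pics/top0c.png

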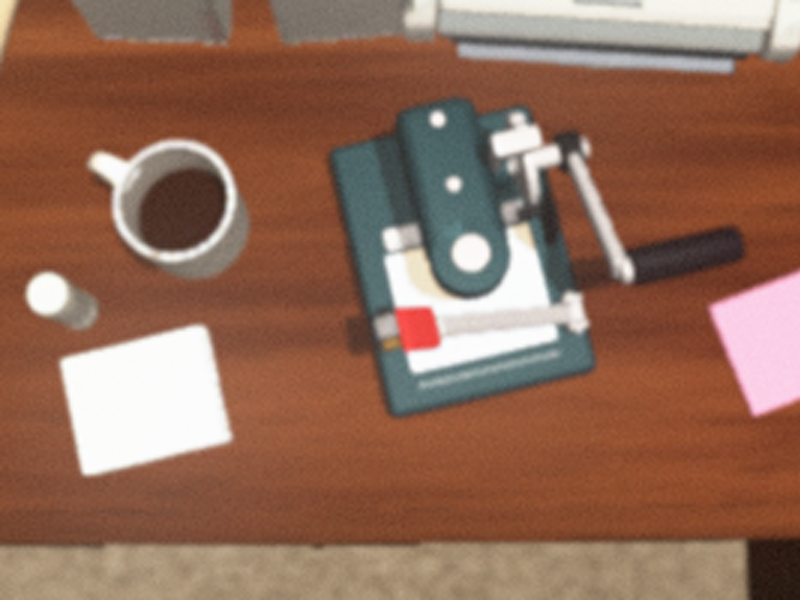

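```bash
cat > m.py <<'E'
from h import *
np.set_printoptions(precision=4,suppress=True)
s=ctrl.snapshot("side");t=ctrl.snapshot("top")
S=lambda u,v:(230+u/2.5,190+v/2.5)
T=lambda u,v:(180+u/3,160+v/3)
E
python3 - <<'E'
from m import *
for n,a,b in[("tab",S(160,91),T(418,328)),("grip",S(212,209),T(687,255)),("knob rear",S(338,158),T(437,119))]:
    print(n,*tri(ray(s,a),ray(t,b)))
c=[atz(t,T(*q),.026) for q in[(395,415),(594,371),(332,152),(530,108)]]
for q in c:print(q)
print("hinge",atz(t,T(575,312),.038),"tab base edges",atz(t,T(377,330),.05))
print("side corners",atz(s,S(142,320),.026),atz(s,S(384,290),.026),atz(s,S(120,232),.026))
for n,w,z in[("mug",(176,205),.091),("glue",(47,293),.091)]:print(n,atz(t,T(*w),z))
print([atz(t,T(*q),.018) for q in [(62,358),(207,326),(230,438),(84,474)]])
E
```

```text
tab [0.4959 0.1967 0.1668] [np.float64(0.0008959851781308645), np.float64(0.0008959851781309517)]
grip [0.5413 0.0305 0.1489] [np.float64(0.0010317882267793206), np.float64(0.0010317882267791398)]
knob rear [0.6402 0.182  0.1107] [np.float64(0.0009121173681691451), np.float64(0.0009121173681693841)]
[0.4509 0.2122 0.026 ]
[0.4799 0.0728 0.026 ]
[0.6396 0.2559 0.026 ]
[0.6709 0.1123 0.026 ]
hinge [0.5201 0.0863 0.038 ] tab base edges [0.5076 0.2237 0.05  ]
side corners [0.4835 0.0765 0.026 ] [0.6747 0.115  0.026 ] [0.4545 0.2132 0.026 ]
mug [0.5877 0.3561 0.091 ]
glue [0.5293 0.4407 0.091 ]
[array([0.4933, 0.4488, 0.018 ]), array([0.5154, 0.3453, 0.018 ]), array([0.4362, 0.328 , 0.018 ]), array([0.4117, 0.4306, 0.018 ])]
```

```bash
cat >> h.py <<'E'
C=np.array([.5615,.164]);psi=np.radians(12.1)
def W(px,py,z): 
    c,s=np.cos(psi),np.sin(psi);return np.array([C[0]+c*px-s*py,C[1]+s*px+c*py,z])
def row(X,yaw=None):
    o=ctrl.get_obs();R=Ro.from_euler("xyz",o["orientation"],degrees=True)
    d=R.inv().apply(np.array(X)-o["tool_pos"])*100
    r=np.zeros(3)
    if yaw is not None: r=(R.inv()*Ro.from_euler("xyz",[180,0,yaw],degrees=True)).as_rotvec()
    return np.round(np.r_[r,d],3)
E
python3 - <<'E'
from m import *
print(row(W(-.057,.034,.25),-77.9),W(-.057,.034,.25))
for z in(.11,.146): 
    q=atz(t,T(516,140),z)[:2]-C;print("plunger",q@[np.cos(psi),np.sin(psi)],q@[-np.sin(psi),np.cos(psi)])
E
```

```text
[ 0.    -0.     0.929 37.57  29.835 -2.344] [0.4986 0.1853 0.25  ]
plunger 0.05467107227496354 -0.04604996470666239
plunger 0.04594046005051568 -0.040955008080888866
```

Request:
play_rows(commands=[[[0,0,0.1,4,3.2,-2.3,0],[0,0,0.93,37.6,29.8,-2.3,0],[0,0,0.93,37.6,29.8,-2.3,0],[0,0,0.93,37.6,29.8,-2.3,0],[0,0,0.93,37.6,29.8,-2.3,0],[0,0,0.93,37.6,29.8,-2.3,0],[0,0,0.93,37.6,29.8,-2.3,0],[0,0,0.93,37.6,29.8,-2.3,0]]])

```text
clock: 2.07
tool_pos: [0.4315, 0.3175, 0.2479]
orientation: [-180.0, 0.0, -78.3]
force: [1.0, 0.3, 0.4]
opening: 0.04
gripper_force: 0.0
```

```bash
python3 -c "
from h import *
print(ctrl.get_obs());print(row(W(-.057,.034,.25),-77.9))"
```

```text
{'clock': 2.0667, 'joint_pos': array([ 5.73247895e+01,  6.56454801e+00, -1.50102225e+01,  2.04914539e-03,
       -6.83794799e+01, -4.56575572e+01]), 'qvel': array([-48.13496762,  -9.45529523, -10.30455737,   0.25754575,
         0.8483354 ,  -2.77456958]), 'tau': array([  6.30002216, -38.75069618,  28.80192876,   6.670589  ,
        -0.16163855,  -0.67972016]), 'tool_pos': array([0.43150338, 0.31748576, 0.2479485 ]), 'orientation': array([-1.79966661e+02,  3.13870906e-02, -7.83320043e+01]), 'force': array([1.04825345, 0.2933553 , 0.39711479]), 'moment': array([ 0.14885071, -0.20277535, -0.00217829]), 'gripper_force': 0.0, 'opening': 0.03995930134088136}
[-1.0000e-03  1.0000e-03 -8.0000e-03  1.4303e+01 -3.9020e+00 -2.1100e-01]
```

Request:
play_rows(commands=[[[0,0,0,12,-3.3,-0.2,0],[0,0,0,12,-3.3,-0.2,0],[0,0,0,12,-3.3,-0.2,0],[0,0,0,12,-3.3,-0.2,0],[0,0,0,12,-3.3,-0.2,0],[0,0,0,12,-3.3,-0.2,0],[0,0,0,12,-3.3,-0.2,0],[0,0,0,12,-3.3,-0.2,0]]])

```text
clock: 2.73
tool_pos: [0.4879, 0.21, 0.2495]
orientation: [180.0, 0.0, -77.9]
force: [0.3, 0.9, -0.5]
opening: 0.0006
gripper_force: 0.0
```

```bash
python3 - <<'E'
from h import *
print(ctrl.get_obs());print(row(W(-.057,.034,.25),-77.9))
for n in("side","top"):
    p=ctrl.snapshot(n);cv2.imwrite(f"pics/{n}1.png",p["color"][:,:,::-1])
a=cv2.imread("pics/side1.png")[190:350,250:410];b=cv2.imread("pics/top1.png")[180:340,280:440]
cv2.imwrite("pics/c1.png",cv2.resize(np.hstack([a,b]),None,fx=2.5,fy=2.5,interpolation=2))
E
```

```text
{'clock': 2.7333, 'joint_pos': array([ 4.44431321e+01,  6.09110298e+00, -1.53447339e+01, -6.77536078e-03,
       -6.85616242e+01, -3.23091088e+01]), 'qvel': array([ 0.18518554,  0.02933157, -0.00169747, -0.02446194, -0.04147084,
        0.09712642]), 'tau': array([-4.54782844e-01, -3.78503036e+01,  2.89883316e+01,  6.94077238e+00,
       -1.79137493e-02, -7.69817212e-03]), 'tool_pos': array([0.48794075, 0.20995742, 0.2495147 ]), 'orientation': array([ 1.79998775e+02,  6.68723020e-03, -7.78684530e+01]), 'force': array([ 0.26015052,  0.87699855, -0.53834565]), 'moment': array([ 0.04073243, -0.06092341, -0.02592939]), 'gripper_force': 0.0, 'opening': 0.0006236890592713456}
[ 0.000e+00  0.000e+00  1.000e-03  2.636e+00 -5.280e-01 -4.900e-02]
```

View pics/c1.png

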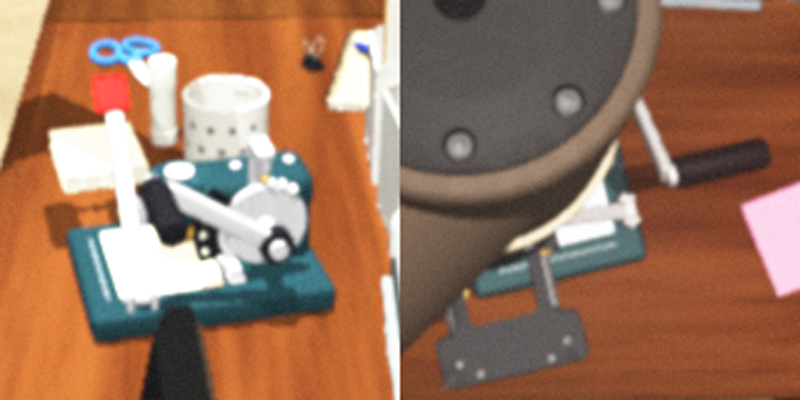

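```bash
python3 - <<'E'
from m import *
o=ctrl.get_obs()["tool_pos"]
print(proj(s,o),proj(t,o),proj(t,o+[0,0,.066]))
cv2.imwrite("pics/side2.png",cv2.resize(s["color"][40:280,200:440,::-1],None,fx=2.5,fy=2.5))
E
```

```text
[288.1488 185.7711] [311.4801 267.6495] [310.9602 262.104 ]
```

View pics/side2.png

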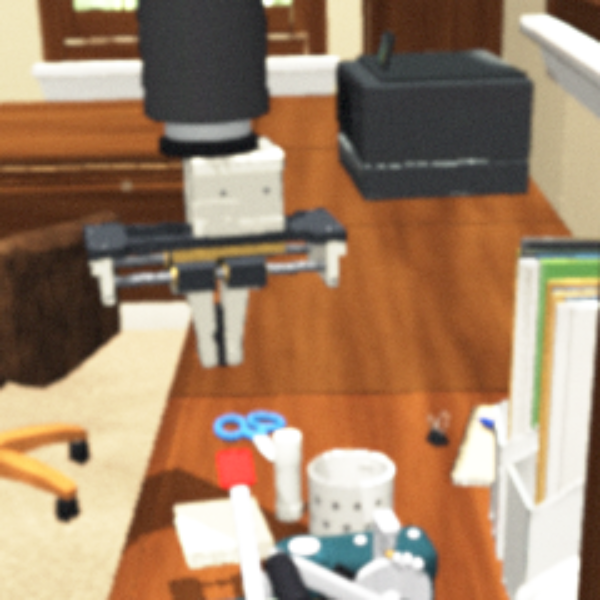

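Request:
play_rows(commands=[[[0,0,0,3.0,-0.5,3.0,0],[0,0,0,3.0,-0.5,6.0,0],[0,0,0,3.0,-0.5,7.5,0],[0,0,0,3.0,-0.5,8.6,0],[0,0,0,2.1,-0.5,9.4,0],[0,0,0,1.1,-0.5,10.3,0],[0,0,0,0.1,-0.5,11.6,0],[0,0,0,0.1,-0.5,11.6,0]]])

```text
clock: 3.6
tool_pos: [0.4924, 0.2106, 0.1316]
orientation: [179.9, -0.0, -77.9]
force: [-0.8, -0.6, -0.6]
opening: 0.0004
gripper_force: 0.0
```

```bash
python3 - <<'E'
from m import *
o=ctrl.get_obs();print(o["tool_pos"],o["force"],row(W(-.057,.0595,.134),-77.9))
cv2.imwrite("pics/side3.png",cv2.resize(s["color"][170:330,240:400,::-1],None,fx=3.5,fy=3.5))
E
```

```text
[0.4933 0.2099 0.1335] [-0.2169 -0.0306  0.3679] [ 0.    -0.     0.001 -0.031 -0.009 -0.049]
```

View pics/side3.png

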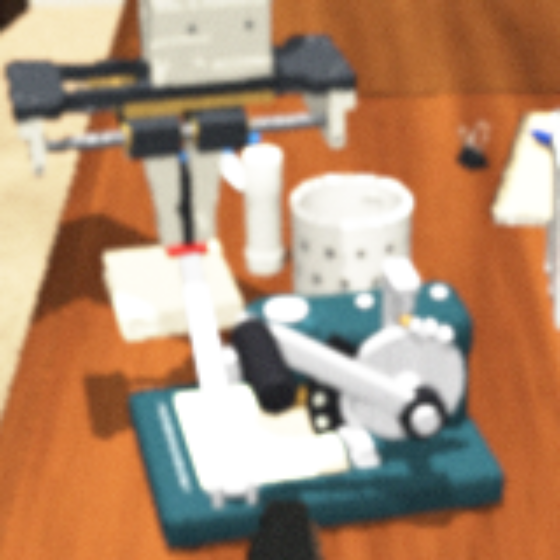

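Request:
play_rows(commands=[[[0,0,0,-1.0,0,1.3,0],[0,0,0,-1.85,0,2.8,0],[0,0,0,-2.55,0,4.3,0],[0,0,0,-3.0,0,5.9,0],[0,0,0,-3.4,0,7.3,0],[0,0,0,-3.5,0,8.1,0],[0,0,0,-3.5,0,8.7,0],[0,0,0,-3.5,0,9.1,0]]])

```text
clock: 4.37
tool_pos: [0.4866, 0.2439, 0.043]
orientation: [-179.9, 0.0, -77.9]
force: [-1.8, -0.5, 1.9]
opening: 0.0002
gripper_force: 0.7
```

Request:
play_rows(commands=[[[0,0,0,0,0,0,0],[0,0,0,0,0,0.2,0],[0,0,0,0,0,0.3,0],[0,0,0,0,0,0.3,0]]])

```text
clock: 4.7
tool_pos: [0.4865, 0.2432, 0.0399]
orientation: [-180.0, 0.0, -78.0]
force: [-0.0, -0.0, 1.9]
opening: 0.0006
gripper_force: 0.0
```

```bash
python3 - <<'E'
from m import *
o=ctrl.get_obs();print(o["tool_pos"],o["force"],row(W(-.057,.094,.040),-77.9))
cv2.imwrite("pics/side4.png",cv2.resize(s["color"][190:330,240:400,::-1],None,fx=3.5,fy=3.5))
E
```

```text
[0.4864 0.2432 0.0399] [ 1.1322 -0.2085  1.4079] [-0.001  0.    -0.001 -0.084  0.019 -0.012]
```

View pics/side4.png

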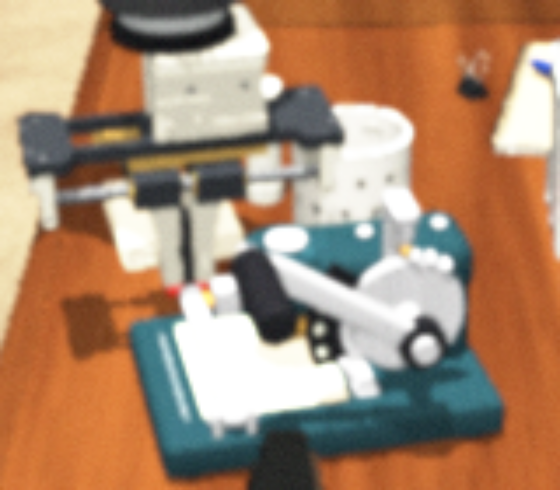

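Request:
play_rows(commands=[[[0,0,0,0,0,0.15,0],[0,0,0,0,0,0.2,0],[0,0,0,0,0,0.2,0]]])

```text
clock: 5.05
tool_pos: [0.4867, 0.2433, 0.0394]
orientation: [-179.9, 0.0, -77.9]
force: [-4.5, -2.2, 17.3]
opening: 0.0003
gripper_force: 9.0
```

Request:
play_rows(commands=[[[0,0,0,0,0,-3,0],[0,0,0,0,0,-7,0],[0,0,0,0,0,-11,0],[0,0,0,0,0,-15,0],[0,0,0,2,0,-18,0],[0,0,0,5,0,-19,0],[0,0,0,9,0,-19,0],[0,0,0,9,0,-19,0]]])

```text
clock: 5.72
tool_pos: [0.5053, 0.151, 0.2289]
orientation: [-179.9, 0.0, -78.1]
force: [-0.2, 0.2, -0.2]
opening: 0.0003
gripper_force: 0.0
```

Request:
play_rows(commands=[[[0,0,0,4,0,0,0],[0,0,0,8,0,0,0],[0,0,0,11,-0.5,0,0],[0,0,0,13.3,-0.5,0,0],[0,0,0,13.3,-0.5,0,0],[0,0,0,13.3,-0.5,0,0]]])

```text
clock: 6.22
tool_pos: [0.5374, 0.0248, 0.2272]
orientation: [180.0, 0.0, -78.1]
force: [0.2, -0.0, -0.2]
opening: 0.0003
gripper_force: 0.0
```

```bash
python3 - <<'E'
from m import *
o=ctrl.get_obs();print(o["tool_pos"],o["force"],row(W(-.052,-.128,.157),-77.9))
print(proj(s,W(-.052,-.128,.157)),proj(s,W(-.0474,-.1264,.145)),proj(t,W(-.0474,-.1264,.145)))
for p in (s,t): print([(x["bbox"],x["conf"]) for x in ctrl.find_in(p,"lever_grip")+ctrl.find_in(p,"keeper")])
im=np.hstack([s["color"][130:330,240:400],t["color"][160:360,280:440]])[:,:,::-1]
cv2.imwrite("pics/c5.png",cv2.resize(im,None,fx=2.5,fy=2.5))
E
```

```text
[0.5373 0.0262 0.2274] [-0.3795  0.3812 -0.0659] [ 0.     0.    -0.002 -0.165 -0.051  7.042]
[311.8907 270.3763] [314.4998 275.6438] [408.4714 244.6097]
[([305.3, 259.8, 72.7, 33.9], 0.73), ([287.5, 264.6, 20.7, 47.0], 0.7), ([285.6, 266.7, 21.0, 44.9], 0.89), ([273.9, 245.9, 111.8, 82.7], 0.6)]
[]
```

View pics/c5.png

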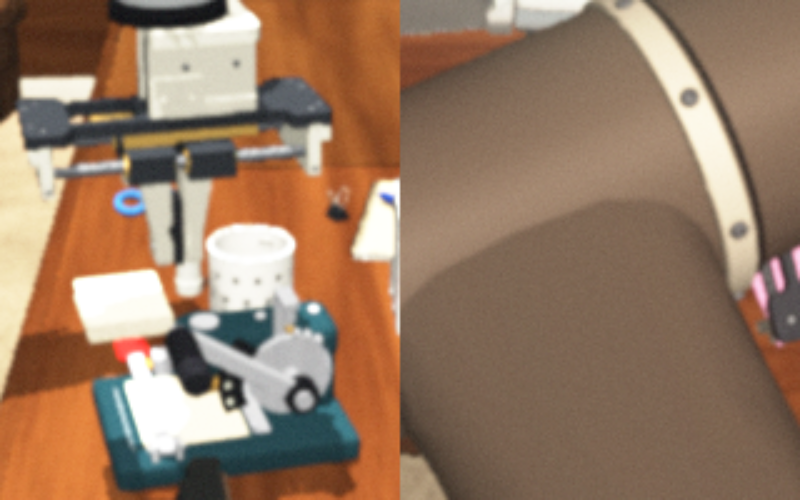

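Request:
play_rows(commands=[[[0,0,0,0,0,3,0],[0,0,0,0,0,5.5,0],[0,0,0,0,0,7,0],[0,0,0,0,0.2,8,0],[0,0,0,0,0.4,9,0],[0,0,0,0,0.6,10,0],[0,0,0,0,0.7,10.5,0],[0,0,0,0,0.7,10.5,0]]])

```text
clock: 7.18
tool_pos: [0.5281, 0.0242, 0.1217]
orientation: [179.7, -0.0, -77.9]
force: [-5.4, -1.2, 7.2]
opening: 0.0004
gripper_force: 3.4
```

```bash
python3 - <<'E'
from m import *
o=ctrl.get_obs();print(o["tool_pos"],o["force"],row(W(-.060,-.128,.061),-77.9))
im=s["color"][150:330,240:400][:,:,::-1]
cv2.imwrite("pics/c6.png",cv2.resize(im,None,fx=3.3,fy=3.3))
E
```

```text
[0.5291 0.0245 0.1226] [-6.6737 -2.1035  9.0107] [ 0.003 -0.001 -0.    -0.165 -0.114  6.16 ]
```

View pics/c6.png

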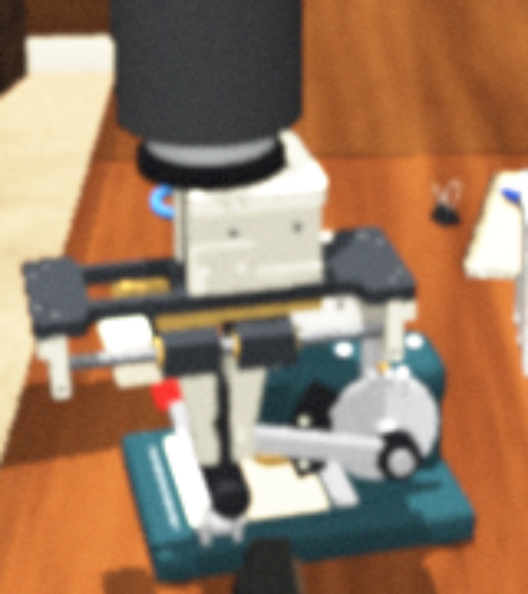

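```bash
python3 - <<'E'
from m import *
print(proj(s,W(-.057,.100,.040)),[(x["bbox"],x["conf"]) for x in ctrl.find_in(s,"keeper_tab")])
hsv=cv2.cvtColor(s["color"],cv2.COLOR_RGB2HSV);m=((hsv[...,0]<5)|(hsv[...,0]>174))&(hsv[...,1]>190)&(hsv[...,2]>150)
m[:, :270]=0;m[:,310:]=0;m[:250]=0;m[300:]=0
v,u=np.nonzero(m);print(u.min(),u.max(),v.min(),v.max(),u.mean(),v.mean())
E
```

```text
[292.6038 268.9129] [([286.4, 266.5, 22.0, 45.5], 0.71)]
286 293 266 274 289.125 269.175
```

Request:
play_rows(commands=[[[0,0,0,0,0.1,1,0],[0,0,0,0,0.2,2,0],[0,0,0,0,0.3,3,0],[0,0,0,0,0.3,4,0],[0,0,0,0,0.3,5,0],[0,0,0,0,0.3,5.6,0],[0,0,0,0,0.3,6.0,0],[0,0,0,0,0.3,6.1,0]]])

```text
clock: 8.1
tool_pos: [0.5274, 0.0242, 0.0618]
orientation: [179.9, -0.0, -77.9]
force: [-4.5, -1.7, 11.3]
opening: 0.0003
gripper_force: 5.5
```

Request:
play_rows(commands=[[[0,0,0,0,0,0.1,0],[0,0,0,0,0,0.1,0],[0,0,0,0,0,0.1,0],[0,0,0,0,0,0.1,0]]])

```text
clock: 8.43
tool_pos: [0.5274, 0.0242, 0.0615]
orientation: [180.0, -0.0, -77.9]
force: [-5.1, -0.6, 11.4]
opening: 0.0001
gripper_force: 5.4
```

```bash
python3 - <<'E'
from m import *
o=ctrl.get_obs();print(o["tool_pos"],o["force"],row(W(-.064,-.128,.061),-77.9))
im=s["color"][170:330,240:400][:,:,::-1]
cv2.imwrite("pics/c7.png",cv2.resize(im,None,fx=3.7,fy=3.7))
E
```

```text
[0.5274 0.0242 0.0615] [-4.1242 -2.0782  9.7568] [ 0.    -0.001  0.    -0.154  0.138  0.051]
```

View pics/c7.png

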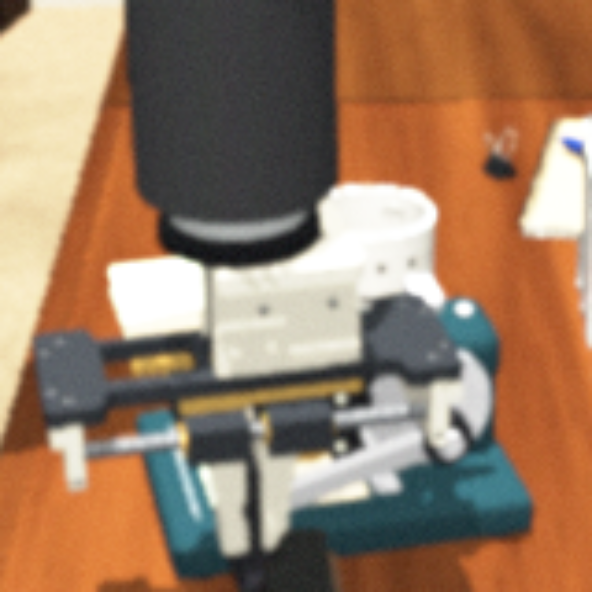

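Request:
play_rows(commands=[[[0,0,0,0,0,0.1,0],[0,0,0,0,0,0.1,0],[0,0,0,0,0,0.1,0],[0,0,0,0,0,0.1,0],[0,0,0,0,0,0.1,0],[0,0,0,0,0,0.1,0],[0,0,0,0,0,0.1,0],[0,0,0,0,0,0.1,0]]])

```text
clock: 9.2
tool_pos: [0.5276, 0.0243, 0.0606]
orientation: [180.0, -0.0, -77.9]
force: [-4.5, -1.3, 11.0]
opening: 0.0004
gripper_force: 5.5
```

```bash
python3 -c "
from h import *
o=ctrl.get_obs();print(o['tool_pos'],o['force']);print(ctrl.close_job())"
```

```text
[0.52757014 0.0242545  0.0605972 ] [-4.5155055  -1.30783014 11.00945031]
the job is handed in; nothing more can be done
None
```

I shut the keeper bar over the card, then pushed the lever down to its third click and handed the job in at 9.2 s with the fingers still holding it at about 11 N. The hand-in gave no verdict, and the lever angle (about 0.87 rad) and the shut bar are judged from tool height, force and the side camera.

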